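# Balance a casting flask with brass weights

## Robot

A 6-joint arm with a two-finger parallel gripper is mounted at the origin on the work surface. World frame = base frame: x ahead of the robot, y to its left, z up, the work surface at z = 0. Lengths are in m, angles in rad, forces in N, time in s.
With the tool pointing down it reaches from about 0.35 to 0.925 m from the base axis. Payload 6.4 kg.
Tool frame: the origin (TCP) lies at the very end of the fingers, on their centre line; the grasp point (between the pads) lies 19 mm behind it; z points along the fingers, y is the direction in which the jaws open and shut (so a half turn about z gives the same grasp; the last joint's range is limited). The gripper opens to 85 mm and grips with 20 to 120 N. Pads are 22 mm wide; open, the fingers measure 114 mm over their backs; the gripper's body (76 mm by 85 mm) begins 54 mm behind the grasp point. The pads swing forward as they close: fully open they stand 13 mm farther back than shut.
Start: joints at [-1.465, 0.245, 1.558, -0, 1.339, -0.174], TCP at [0.18, -0.625, 0.231] pointing down, gripper open.
Joint ranges: [-3.13, 3.13], [-1.02, 2.26], [0.13, 2.54], [-0.95, 4.09], [0.21, 2.88], [-2.74, 2.74]. Speed limits (rad/s): [2.57, 2.57, 3.14, 3.14, 3.14, 3.14].

## Interface

Orientations are given as [roll, pitch, yaw] about the fixed x, y, z axes, in that order (R = Rz(yaw) Ry(pitch) Rx(roll)).
In Python, from plant import manip gives the robot as it stands. The module is installed in compiled form; this text tells all that it offers.
- The arm moves only by the tool arm_command, never from a script. Its argument "motion" is a list of rows, each a list of 3 entries, a list of its own where there are three numbers: the turn, a rotation vector about the tool's x, y, z in units of 6 degrees (1.0 is 6 degrees), then the shift along the tool's x, y, z in units of 40 mm (1.0 is 40 mm), then the finger opening in mm, from 0 to 85.4. A call has 1 to 8 rows; each row shifts and turns the pose as measured when the row begins, along the tool's axes as they then stand; what a row does not reach is not made up. A row lasts 1/10 s, in which the tool goes at most 50 mm and 8.59 degrees, less where a joint would pass 70% of its speed; a pose out of reach is approached as far as the arm can. A call is refused whole if a number of a shift passes 1 or a number of a turn 1, either way. A call with a gripper value outside its range is refused whole. The fingers move at their own pace and stop on an object; "grip_force" is the grip in N (left out, the last holds). Time passes only in rows, so rows that do not move let the fingers close. It gives the time, the measured TCP pose, the force and the opening at its end, in the units of the state.
- manip.sense(): the state, without advancing time (a new reading comes with each control period).
- manip.get_image(name): name is "scene" or "top"; returns the picture (420x560x3 uint8, red, green, blue); there is no depth.
- manip.get_calibration(name): a dict with "intrinsics" (3x3 intrinsics, pixels), "position" and "orientation" of the camera in the world. Camera axes: x right, y down, z forward; pixel columns grow to the right and rows downward; lengths in m; the calibration is good to about 2 mm. A picture is of the moment at which its call begins. get_calibration takes no time and is no camera call.
- manip.hand_in(): hands the job in, once; it reports no verdict.
The state is a dict: "t": time; "joint_positions": joint angles; "dq": joint speeds; "tau": joint torques, N m; "tcp_pos": TCP position; "orientation": TCP orientation; "wrist_force": force on the tool from outside, world axes, zero at the start; "moment": the same for the moment, N m; "opening": finger opening in m.
Only numpy, scipy, OpenCV 4.12 (cv2) and the standard library are available. Lean on these libraries where they do the work, as an engineer would, in place of code of your own. Each camera call takes 0.05 s, during which the arm holds its last target.

## Task

Find the counterweight for the filled casting flask that stands on one pan of the balance: set brass weights from the bench down gently, upright, on the empty pan until the beam comes to rest level, with its pointer between the two thick marks. Use only the weights that are needed; leave any spare ones standing upright on the bench, and do not move the flask or disturb the jars, steel block and ring mandrel around them.

Things in the scene. Friction and masses are not known exactly. Their poses are not given: they have to be found in the camera images.
- beam (a joint): Tilt of the balance beam (rad), pivoted midway between the pans, 75 mm above the bench. 0 level, negative = flask side down, positive = weight side down; stops at -0.2 (its start) and 0.2. It swings freely, settles in about 1 s. Between the stops, tilt is 0.043 rad per 100 g of imbalance (stop reached at about 465 g). Level, between the thick marks, is within 0.062.
- scale (a point): Centre of the white scale plate (78 mm wide, 50 mm tall, its top 215 mm above the bench), upright and fixed over the pivot. A thin dark pointer, 130 mm long, rises from the beam on each face of it and leans towards the side that is down. The two thick black marks are 15 mm apart about the middle: between them is level.
- weight_pan: Empty pan: flat steel disc 200 mm across, 5 mm thick, no rim, always horizontal. Origin: centre of its top, 105 mm above the bench when level, 133 mm at the start; sinks 14 mm per 0.1 rad of tilt. y points to the flask pan's centre, 280 mm away; x square to the beam. Any spot weighs alike; the weights fit in a row along x (large 0, medium +56, small -52 mm), fingers closing along y.
- flask_pan: The other, equal pan, on which the flask stands; origin at the centre of its top face.
- flask_center (a point): Casting flask: dark steel tube 80 mm across, 95 mm tall, filled with white plaster, standing on the flask pan; leave it there. Its mass is unknown, 910 to 1290 g: the large weight is always needed, together with just one of the other two, and the best choice comes within 100 g. This point is its centre.
- large_center (a point): 800 g brass weight, the largest of three: upright cylinder 46 mm across and 56 mm tall, 80 mm tall overall with the knob, with a narrow neck and a small knob on top; loose, stands on the bench at the start. Point: on its axis, half-way up its whole height, on the cylinder, which can be gripped there from above; z is up its axis.
- medium_center (a point): 400 g brass weight, the middle one of three: upright cylinder 38 mm across and 46 mm tall, 68 mm tall overall with the knob, with a narrow neck and a small knob on top; loose, stands on the bench at the start. Point: on its axis, half-way up its whole height, on the cylinder, which can be gripped there from above; z is up its axis.
- small_center (a point): 200 g brass weight, the smallest of three: upright cylinder 30 mm across and 38 mm tall, 60 mm tall overall with the knob, with a narrow neck and a small knob on top; loose, stands on the bench at the start. Point: on its axis, half-way up its whole height, on the cylinder, which can be gripped there from above; z is up its axis.
- low_jar: Bystander: low glass jar with metal lid, 60 mm across, 36 mm tall; origin under its centre.
- tall_jar: Bystander: glass jar with metal lid, 60 mm across, 60 mm tall; origin under its centre.
- bench_block: Bystander: square steel bench block 80 x 80 x 22 mm; origin under its centre.
- mandrel: Bystander: ring mandrel, a steel taper 245 mm long overall with wooden handle, 29 mm thick, lying across in front of the robot; origin under its middle.
Not all that is in view belongs to the job. Leave any green or white look-alike of the part that bears medium_center alone.

How it is judged:
At the end, for the whole second after the job is handed in: Beam at rest within 0.062 rad of level; flask upright on its pan, within 40 mm of the pan's centre; large weight on the weight pan (within 90 mm of its centre), medium and small each on that pan or on the bench; all weights upright within 0.15 rad (value of joint beam between -0.062 and 0.062 rad and velocity of joint beam between -0.05 and 0.05 rad/s and horizontal distance between large_center and weight_pan below 0.09 m and z of large_center in the frame of weight_pan between 0.032 and 0.048 m and ((horizontal distance between medium_center and weight_pan below 0.09 m and z of medium_center in the frame of weight_pan between 0.026 and 0.042 m) or height (world z) of medium_center below 0.042 m) and ((horizontal distance between small_center and weight_pan below 0.09 m and z of small_center in the frame of weight_pan between 0.022 and 0.038 m) or height (world z) of small_center below 0.038 m) and angle between each of large_center, medium_center, small_center's own z axis and vertical below 0.15 rad and horizontal distance between flask_center and flask_pan below 0.04 m and angle between flask_center's own z axis and vertical below 0.1 rad); the robot touches nothing.
It fails at once if the flask is shifted or lifted off its pan (more than 40 mm from the pan's centre, or 15 mm up) (horizontal distance between flask_center and flask_pan above 0.04 m or z of flask_center in the frame of flask_pan above 0.063 m).
It fails at once if a weight is dropped (free of the fingers while its underside is more than 20 mm above both the bench and the weight pan) ((contact force between the fingers and large below 0.05 N and height (world z) of large_center above 0.06 m and z of large_center in the frame of weight_pan above 0.06 m) or (contact force between the fingers and medium below 0.05 N and height (world z) of medium_center above 0.054 m and z of medium_center in the frame of weight_pan above 0.054 m) or (contact force between the fingers and small below 0.05 N and height (world z) of small_center above 0.05 m and z of small_center in the frame of weight_pan above 0.05 m)).
It fails at once if a jar, the bench block or the mandrel is moved by more than 40 mm (distance of any of low_jar, tall_jar, bench_block, mandrel from where it was at the start of the episode above 0.04 m).
It also fails if it takes over 64 s, if anything falls off the work surface, if the arm or the gripper's body presses on something with over 40 N, if the wrist force passes 120 N, or if a joint passes its speed limit or range.

## Working session

There is one attempt and no reset: what is moved stays moved. The work goes in short steps, Python scripts to look and compute and a tool call to move; the robot and the scene stay as the last step left them, time stands still between calls to the robot, and variables do not carry over. Pictures are saved under pics/ and viewed, and the job is handed in when it is done.

Besides the shell and the picture viewer there is one more tool, called by a JSON object that holds its "api" and its "payload". arm_command: Moves the arm, as the interface text tells. Its arguments: {"type":"object","properties":{"motion":{"type":"array"},"grip_force":{"type":"number"}},"required":["motion"]}

```bash
mkdir -p pics
python3 - <<'E'
from plant import manip
import cv2
s=manip.sense();print(s)
for n in("scene","top"):
    im=manip.get_image(n);cv2.imwrite(f"pics/{n}0.png",im[:,:,::-1]);print(n,manip.get_calibration(n))
E
```

```text
{'t': 0.0, 'joint_positions': array([-1.46507616e+00,  2.45790007e-01,  1.55904895e+00, -1.49506465e-05,
        1.33864372e+00, -1.74086429e-01]), 'dq': array([-0.00049802, -0.00306393,  0.00071354,  0.00052118, -0.00033558,
        0.00072646]), 'tau': array([-3.79878411e-04, -4.29520297e+01, -3.26128793e+01, -1.79479016e-04,
        5.31552796e-03, -2.21583844e-05]), 'tcp_pos': array([ 0.17946108, -0.62415397,  0.23017691]), 'orientation': array([-3.13972867e+00, -3.13045624e-04,  2.79809757e-01]), 'wrist_force': array([ 0.6553851 , -0.05109176, -0.01426472]), 'moment': array([0.00238393, 0.01792567, 0.00323419]), 'opening': 0.08537040102357918}
scene {'intrinsics': array([[427.77182085,   0.        , 275.62609824],
       [  0.        , 427.77182085, 209.52459651],
       [  0.        ,   0.        ,   1.        ]]), 'position': array([ 1.03914265, -0.58334299,  1.00192554]), 'orientation': array([-2.42363898,  0.01299891,  0.80113667])}
top {'intrinsics': array([[539.72160294,   0.        , 273.51940015],
       [  0.        , 539.72160294, 205.5718799 ],
       [  0.        ,   0.        ,   1.        ]]), 'position': array([ 0.23320595, -0.0691072 ,  1.72365362]), 'orientation': array([-2.96037799, -0.01171583, -1.55670459])}
```

View pics/scene0.png

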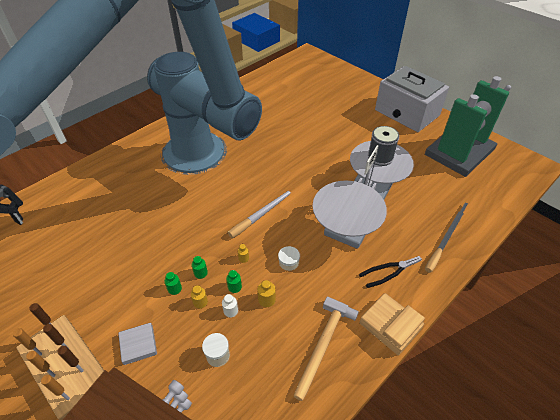

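View pics/top0.png

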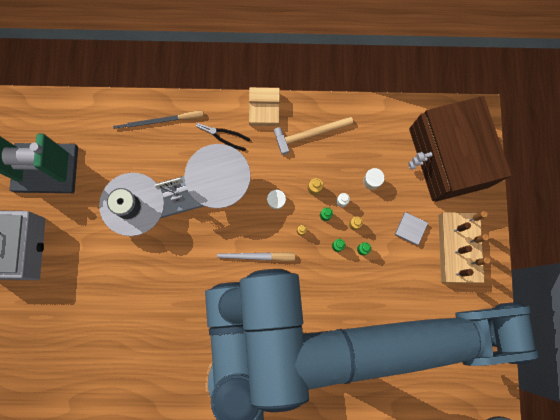

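Scene view: brass weights at about (243,252) small, (198,296) medium and (266,292) large. In the top view they're at (302,230), (357,222) and (316,185). The weight pan is at top (217,177), the flask at top (123,203). I'll zoom in and measure.

```bash
cat > h.py <<'E'
import numpy as np,cv2
from scipy.spatial.transform import Rotation as Ro
from plant import manip
def cam(n):
    c=manip.get_calibration(n);return c["intrinsics"],np.array(c["position"]),Ro.from_euler('xyz',c["orientation"]).as_matrix()
def ray(n,uv):
    K,p,R=cam(n);d=R@np.linalg.inv(K)@np.array([uv[0],uv[1],1.]);return p,d/np.linalg.norm(d)
def plane(n,uv,z):
    p,d=ray(n,uv);return p+d*(z-p[2])/d[2]
def tri(a,b):
    p,d=ray("scene",a);q,e=ray("top",b)
    s=np.linalg.lstsq(np.c_[d,-e],q-p,rcond=None)[0]
    A,B=p+d*s[0],q+e*s[1];return (A+B)/2,np.linalg.norm(A-B)
def proj(n,X):
    K,p,R=cam(n);c=K@(R.T@(np.asarray(X)-p));return c[:2]/c[2]
E
python3 - <<'E'
from h import *
for n in("scene","top"):
    im=cv2.imread(f"pics/{n}0.png")
    h=cv2.cvtColor(im,cv2.COLOR_BGR2HSV)
    x0,y0,x1,y1=(140,225,300,325) if n=="scene" else (255,160,415,260)
    cv2.imwrite(f"pics/{n}_z.png",cv2.resize(im[y0:y1,x0:x1],None,fx=5,fy=5,interpolation=cv2.INTER_CUBIC))
    m=((h[:,:,0]>=19)&(h[:,:,0]<=30)&(h[:,:,1]>150)&(h[:,:,2]>70)).astype(np.uint8)
    nn,l,st,c=cv2.connectedComponentsWithStats(m)
    for i in range(1,nn):
        if st[i,4]>15: print(n,st[i],c[i].round(1))
    for u,v in ([(243,252),(198,296),(266,292)] if n=="scene" else[(302,230),(357,222),(316,185)]): print(h[v,u], h[v+5,u],h[v+12,u])
x0,y0,x1,y1=305,125,425,245
im=cv2.imread("pics/scene0.png");cv2.imwrite("pics/bal_s.png",cv2.resize(im[y0:y1,x0:x1],None,fx=5,fy=5))
im=cv2.imread("pics/top0.png");cv2.imwrite("pics/bal_t.png",cv2.resize(im[130:250,90:260],None,fx=4.5,fy=4.5))
E
```

```text
scene [238 244  11  19 167] [242.9 253.2]
scene [257 280  19  27 398] [266.1 293.4]
scene [191 285  17  24 289] [198.6 296.7]
[ 21 201 233] [ 21 199 118] [ 15 178 176]
[ 21 206 223] [ 21 194 121] [ 17 181 104]
[ 21 203 217] [ 20 187 112] [ 21 198 116]
top [308 178  15  17 184] [315.2 185.8]
top [349 217  13  13 126] [355.5 222.8]
top [297 225   9  10  67] [301.3 229.6]
[ 21 162 225] [ 16 166 114] [ 14 164 162]
[ 20 163 222] [ 20 165 223] [ 14 159 185]
[ 20 164 226] [ 20 162 233] [ 14 165 130]
```

View pics/scene_z.png

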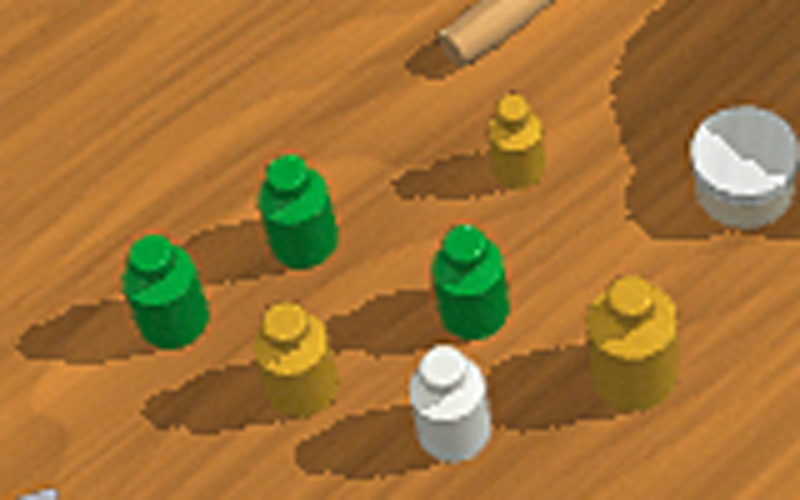

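View pics/top_z.png

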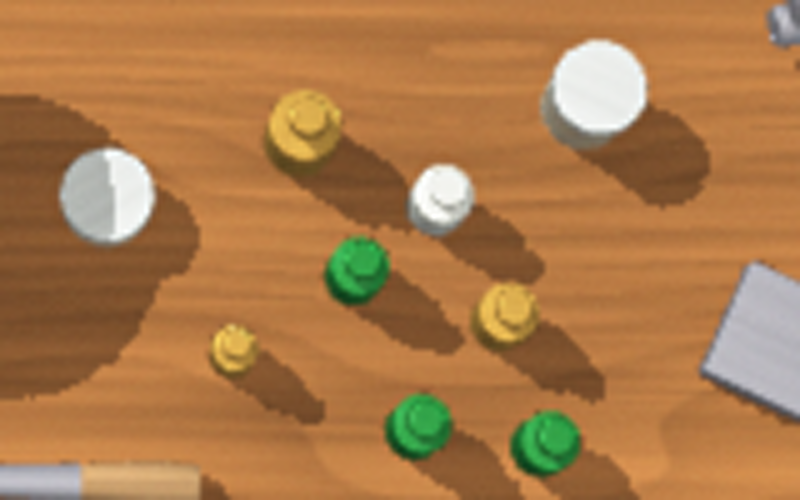

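View pics/bal_s.png

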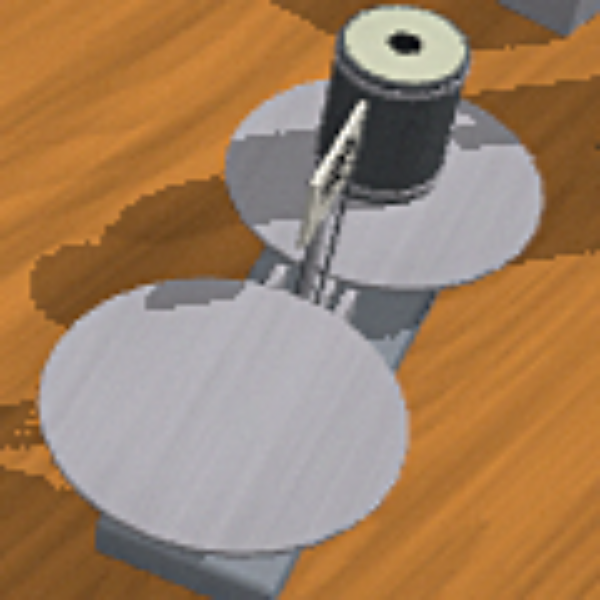

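View pics/bal_t.png

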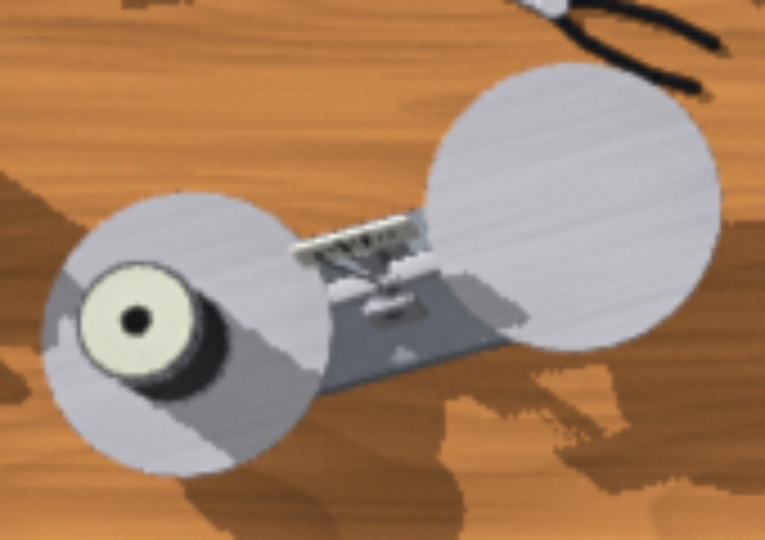

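Run:
```python
from h import *
f=lambda x,y,o,s=5:((x+.5)/s-.5+o[0],(y+.5)/s-.5+o[1])
K={'large':((630,294),(312,118)),'medium':((285,320),(515,307)),'small':((513,104),(239,341))}
hh={'large':.08,'medium':.068,'small':.06}
for k,(a,b) in K.items():
    A=f(*a,(140,225));B=f(*b,(255,160));X,e=tri(A,B)
    print(k,X.round(4),'gap',e.round(4),plane("scene",A,hh[k])[:2].round(4),plane("top",B,hh[k])[:2].round(4))
# pans by ellipse: extreme pts from zooms
ims=cv2.imread("pics/scene0.png");imt=cv2.imread("pics/top0.png")
def pan(im,seed,n):
    h=cv2.cvtColor(im,cv2.COLOR_BGR2HSV);m=((h[:,:,1]<45)&(h[:,:,2]>105)).astype(np.uint8)
    m=cv2.morphologyEx(m,cv2.MORPH_OPEN,np.ones((5,5)))
    _,l,st,c=cv2.connectedComponentsWithStats(m);i=l[seed[1],seed[0]];
    cs,_=cv2.findContours((l==i).astype(np.uint8),0,1);q=cv2.convexHull(max(cs,key=cv2.contourArea))
    print(n,st[i]);return q[:,0].astype(float)
for n,im,s in(("scene",ims,(349,205)),("top",imt,(217,177)),("top",imt,(150,190))):
    q=pan(im,s,n)
    for z in (.133,.077):
        P=np.array([plane(n,u,z)[:2] for u in q]);(c,r)=cv2.minEnclosingCircle(P.astype(np.float32))
        A=np.c_[2*P,np.ones(len(P))];w=np.linalg.lstsq(A,(P**2).sum(1),rcond=None)[0]
        print(z,w[:2].round(4),np.sqrt(w[2]+w[0]**2+w[1]**2).round(4),np.round(c,4),round(r,4))
# others
for nm,uv,z in(("lowjar",(276.5,199),.036),("talljar",(374.5,178),.06),("mandrel ends",(219,257),.015),("",(295,257.5),.015),("block",(412,229),.022),("flask top",(120,201),.172),
 ("white",(344,199),.05),("g1",(327,213),.06),("g2",(339,244.5),.06),("g3",(365,248),.06),("pliers",(250,148),.01)):
    print(nm,plane("top",uv,z).round(3))
```

```text
large [ 0.6087 -0.2186  0.0777] gap 0.0012 [ 0.6101 -0.219 ] [ 0.6079 -0.2189]
medium [ 0.4927 -0.3469  0.0652] gap 0.0003 [ 0.4943 -0.3477] [ 0.4923 -0.3463]
small [ 0.4693 -0.1751  0.0608] gap 0.0 [ 0.4688 -0.1747] [ 0.4694 -0.1752]
scene [ 313  181   73   62 3301]
0.133 [0.6224 0.0836] 0.1035 [0.6288 0.083 ] 0.1108
0.077 [0.5955 0.1266] 0.1102 [0.6023 0.126 ] 0.1179
top [ 176  144   74   64 3451]
0.133 [0.6104 0.0978] 0.1047 [0.6083 0.1043] 0.1155
0.077 [0.6237 0.1037] 0.1084 [0.6216 0.1104] 0.1196
top [ 100  173   65   63 2911]
0.133 [0.5247 0.3405] 0.0961 [0.525  0.3385] 0.0986
0.077 [0.535 0.355] 0.0995 [0.5352 0.3529] 0.1021
lowjar [ 0.564 -0.094  0.036]
talljar [ 0.632 -0.403  0.06 ]
mandrel ends [0.379 0.085 0.015]
 [ 0.381 -0.155  0.015]
block [ 0.476 -0.527  0.022]
flask top [0.524 0.365 0.172]
white [ 0.565 -0.307  0.05 ]
g1 [ 0.517 -0.252  0.06 ]
g2 [ 0.419 -0.289  0.06 ]
g3 [ 0.409 -0.369  0.06 ]
pliers [ 0.739 -0.005  0.01 ]
```

Run:
```python
from h import *
f=lambda x,y,o,s=5:((x+.5)/s-.5+o[0],(y+.5)/s-.5+o[1])
A=f(224.5,415,(305,125));B=f(574,207,(90,130),4.5);C=f(187.5,334.5,(90,130),4.5)
print(tri(A,B),plane("scene",A,.133),plane("top",B,.133),plane("top",C,.077))
S=f(384.5,180,(305,125));print('fpan',tri(S,C))
# radius check
for p in ((427,207),(721,207),(574,62),(574,352)): print(plane("top",f(*p,(90,130),4.5),.133).round(3))
W=plane("top",B,.133)[:2];F=plane("top",C,.077)[:2];print(np.linalg.norm(F-W),np.arctan2(*(F-W)[::-1]))
# scale plate ends in top at z .215
a,b=f(292,246,(90,130),4.5),f(417,214,(90,130),4.5)
print(plane("top",a,.215),plane("top",b,.215))
s=manip.sense();print(Ro.from_euler('xyz',s['orientation']).as_matrix().round(3))
```

```text
(array([0.6169182 , 0.08947116, 0.12398212]), np.float64(0.001492091019852117)) [0.62166282 0.08321683 0.133     ] [0.61422311 0.08803116 0.133     ] [0.5331482  0.35598466 0.077     ]
fpan (array([0.535035  , 0.35837128, 0.0703548 ]), np.float64(0.0018198521211326227))
[0.613 0.187 0.133]
[ 0.616 -0.011  0.133]
[0.715 0.091 0.133]
[0.515 0.085 0.133]
0.27995038087232826 1.8646100050969325
[0.56615399 0.25777798 0.215     ] [0.58831939 0.17956315 0.215     ]
[[ 0.961  0.276 -0.   ]
 [ 0.276 -0.961  0.002]
 [ 0.    -0.002 -1.   ]]
```

{"api": "arm_command", "payload": {"motion": [[[0,0,0],[0.9,-0.45,0],75],[[0,0,0],[0.9,-0.45,0],75],[[0,0,0],[0.9,-0.45,0],75],[[0,0,0],[0.9,-0.45,0],75],[[0,0,0],[0.9,-0.45,0],75],[[0,0,0],[0.9,-0.45,0],75],[[0,0,0],[0.9,-0.45,0],75],[[0,0,0],[0.9,-0.45,0],75]], "grip_force": 50}}

```text
t: 0.9
tcp_pos: [0.4203, -0.4002, 0.2262]
orientation: [-3.134, 0.001, 0.27]
wrist_force: [0.4, -1.0, 0.1]
opening: 0.0749
```

```bash
cat > g.py <<'E'
import sys
from h import *
g=np.array([float(a) for a in sys.argv[1:4]]);s=manip.sense();R=Ro.from_euler('xyz',s['orientation']).as_matrix()
print('t',round(s['t'],2),s['tcp_pos'].round(4),s['orientation'].round(4),'units',(R.T@(g-s['tcp_pos'])/.04).round(2),'F',s['wrist_force'].round(2),'op',round(s['opening'],4))
Rg=Ro.from_euler('xyz',[np.pi,0,0.293]).as_matrix();print('turn',(Ro.from_matrix(R.T@Rg).as_rotvec()/np.radians(6)).round(2))
E
python3 g.py 0.608 -0.219 0.15
```

```text
t 0.9 [ 0.4203 -0.4002  0.2262] [-3.1336e+00  8.0000e-04  2.6970e-01] units [ 5.73 -3.1   1.92] F [ 0.37 -1.01  0.09] op 0.0749
turn [-0.08  0.01 -0.22]
```

{"api": "arm_command", "payload": {"motion": [[[0,0,-0.1],[0.9,-0.5,0.2],75],[[0,0,-0.1],[0.9,-0.5,0.3],75],[[0,0,0],[0.9,-0.5,0.3],75],[[-0.1,0,0],[0.9,-0.5,0.3],75],[[0,0,0],[0.9,-0.45,0.3],75],[[0,0,0],[0.7,-0.35,0.3],75],[[0,0,0],[0.2,-0.1,0.2],75],[[0,0,0],[0,0,0],75]]}}

```text
t: 1.7
tcp_pos: [0.6018, -0.2148, 0.1448]
orientation: [3.141, 0.004, 0.298]
wrist_force: [-1.3, -0.9, -0.7]
opening: 0.075
```

```bash
python3 g.py 0.608 -0.219 0.15
```

```text
t 1.7 [ 0.6018 -0.2148  0.1448] [3.1409 0.0036 0.2981] units [ 0.12  0.15 -0.13] F [-1.31 -0.93 -0.73] op 0.075
turn [0.01 0.03 0.05]
```

{"api": "arm_command", "payload": {"motion": [[[0,0,0],[0.12,0.15,0],75],[[0,0,0],[0.05,0.0,0.5],75],[[0,0,0],[0,0,0.7],75],[[0,0,0],[0,0,0.7],75],[[0,0,0],[0,0,0.6],75],[[0,0,0],[0,0,0.3],75],[[0,0,0],[0,0,0],75]]}}

```text
t: 2.4
tcp_pos: [0.6107, -0.2318, 0.0357]
orientation: [3.131, -0.002, 0.287]
wrist_force: [-0.5, 1.0, 0.9]
opening: 0.0749
```

```bash
python3 g.py 0.608 -0.219 0.024
```

```text
t 2.4 [ 0.6107 -0.2318  0.0357] [ 3.1312e+00 -2.5000e-03  2.8690e-01] units [ 0.02 -0.33  0.29] F [-0.48  0.96  0.85] op 0.0749
turn [ 0.1  -0.02 -0.06]
```

{"api": "arm_command", "payload": {"motion": [[[0.05,0,0],[0,-0.33,0],75],[[0,0,0],[0,0,0.25],75],[[0,0,0],[0,0,0],75]]}}

```text
t: 2.7
tcp_pos: [0.6083, -0.2205, 0.0286]
orientation: [3.133, -0.006, 0.285]
wrist_force: [0.1, 0.4, -0.4]
opening: 0.0751
```

```bash
python3 g.py 0.608 -0.219 0.024
python3 - <<'E'
from h import *
cv2.imwrite("pics/s1.png",cv2.resize(manip.get_image("scene")[180:340,160:360,::-1],None,fx=4,fy=3.75))
E
```

```text
t 2.7 [ 0.6083 -0.2205  0.0286] [ 3.1329 -0.0063  0.2852] units [ 0.   -0.04  0.12] F [ 0.09  0.44 -0.4 ] op 0.0751
turn [ 0.08 -0.06 -0.07]
```

View pics/s1.png

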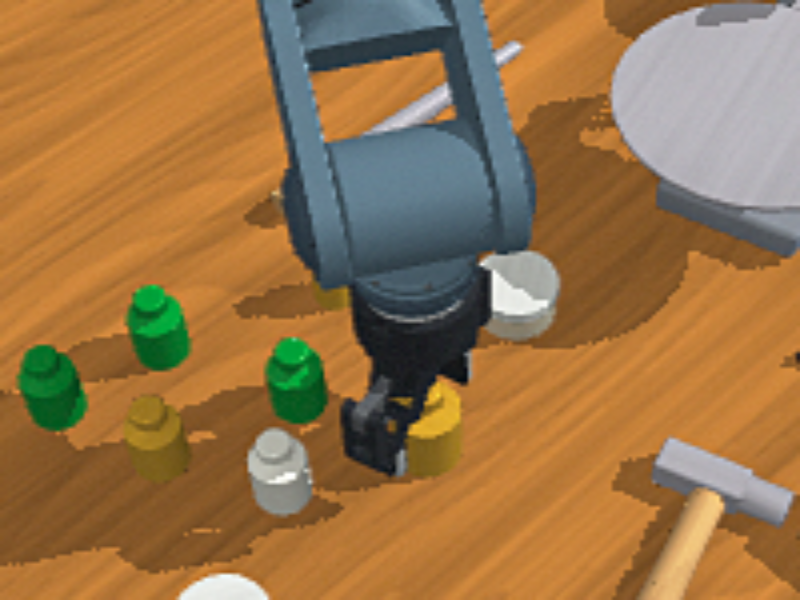

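The fingers straddle the large weight (crop pixels 400,440), and nothing else is in the way. I'll close the grip.

{"api": "arm_command", "payload": {"motion": [[[0.08,-0.06,0],[0,0,0.1],75],[[0,0,0],[0,0,0],60],[[0,0,0],[0,0,0],40],[[0,0,0],[0,0,0],40],[[0,0,0],[0,0,0],40],[[0,0,0],[0,0,0],40]], "grip_force": 60}}

```text
t: 3.35
tcp_pos: [0.6105, -0.2206, 0.0274]
orientation: [3.14, -0.003, 0.286]
wrist_force: [0.1, -0.2, 0.5]
opening: 0.0444
```

```bash
python3 g.py 0.608 -0.219 0.2
```

```text
t 3.35 [ 0.6105 -0.2206  0.0274] [ 3.1398e+00 -2.8000e-03  2.8580e-01] units [-0.04 -0.05 -4.32] F [ 0.06 -0.17  0.47] op 0.0444
turn [ 0.02 -0.03 -0.07]
```

{"api": "arm_command", "payload": {"motion": [[[0,0,0],[0,0,-0.3],40],[[0,0,0],[0,0,-0.6],40],[[0,0,0],[0,0,-0.9],40],[[0,0,0],[0,0,-0.9],40],[[0,0,0],[0,0,-0.9],40],[[0,0,0],[0,0,-0.8],40],[[0,0,0],[0,0,-0.4],40],[[0,0,0],[0,0,0],40]]}}

```text
t: 4.15
tcp_pos: [0.601, -0.2163, 0.2134]
orientation: [-3.123, 0.019, 0.286]
wrist_force: [0.5, -0.5, -7.5]
opening: 0.0442
```

```bash
python3 g.py 0.615 0.088 0.21
```

```text
t 4.15 [ 0.601  -0.2163  0.2134] [-3.1228  0.0188  0.2858] units [ 2.48 -7.2   0.17] F [ 0.49 -0.48 -7.52] op 0.0442
turn [-0.18  0.18 -0.07]
```

{"api": "arm_command", "payload": {"motion": [[[-0.1,0.1,0],[0.2,-0.5,0],40],[[-0.08,0.08,0],[0.3,-0.9,0],40],[[0,0,0],[0.3,-0.9,0],40],[[0,0,0],[0.3,-0.9,0],40],[[0,0,0],[0.3,-0.9,0],40],[[0,0,0],[0.3,-0.9,0],40],[[0,0,0],[0.3,-0.8,0],40],[[0,0,0],[0,0,0],40]]}}

```text
t: 4.95
tcp_pos: [0.6011, 0.0386, 0.194]
orientation: [-3.126, 0.027, 0.281]
wrist_force: [0.9, -1.0, -7.3]
opening: 0.0447
```

```bash
python3 g.py 0.615 0.088 0.19
```

```text
t 4.95 [0.6011 0.0386 0.194 ] [-3.1263  0.0268  0.2808] units [ 0.68 -1.09  0.1 ] F [ 0.93 -1.02 -7.33] op 0.0447
turn [-0.15  0.25 -0.12]
```

{"api": "arm_command", "payload": {"motion": [[[-0.1,0.15,-0.1],[0.3,-0.5,0],40],[[-0.1,0.15,0],[0.3,-0.5,0],40],[[0,0,0],[0.05,0,0],40],[[0,0,0],[0,0,0],40]]}}

```text
t: 5.35
tcp_pos: [0.609, 0.0859, 0.1838]
orientation: [3.14, 0.011, 0.293]
wrist_force: [-0.1, 0.1, -8.1]
opening: 0.044
```

```bash
python3 g.py 0.615 0.088 0.17
```

```text
t 5.35 [0.609  0.0859 0.1838] [3.1396 0.0108 0.2933] units [ 0.16 -0.01  0.34] F [-0.07  0.09 -8.14] op 0.044
turn [0.02 0.1  0.  ]
```

{"api": "arm_command", "payload": {"motion": [[[0,0.08,0],[0.16,0,0.1],40],[[0,0,0],[0,0,0.1],40],[[0,0,0],[0,0,0],40]]}}

```text
t: 5.65
tcp_pos: [0.6139, 0.0857, 0.1721]
orientation: [3.141, 0.007, 0.291]
wrist_force: [-0.3, -0.1, -9.0]
opening: 0.0443
```

```bash
python3 g.py 0.615 0.088 0.16;  python3 - <<'E'
from h import *
cv2.imwrite("pics/s2.png",cv2.resize(manip.get_image("scene")[90:260,280:480,::-1],None,fx=4,fy=3.5))
E
```

```text
t 5.65 [0.6139 0.0857 0.1721] [3.1407 0.007  0.291 ] units [ 0.05 -0.05  0.3 ] F [-0.34 -0.07 -9.03] op 0.0443
turn [ 0.01  0.07 -0.02]
```

View pics/s2.png

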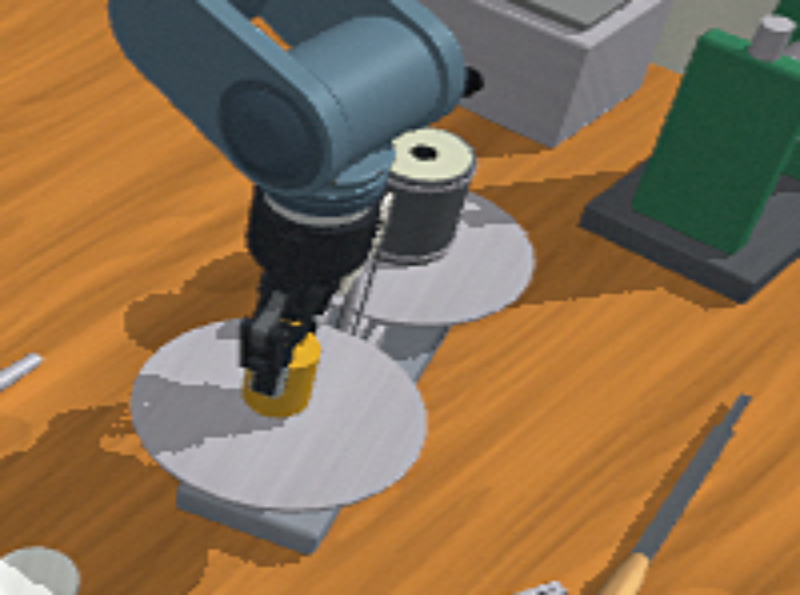

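The weight is held upright over the middle of the pan (crop 280,390). I'll lower it until the wrist force unloads.

{"api": "arm_command", "payload": {"motion": [[[0,0.05,0],[0.03,-0.03,0.12],40],[[0,0,0],[0,0,0.08],40],[[0,0,0],[0,0,0.05],40]]}}

```text
t: 6.0
tcp_pos: [0.6155, 0.0863, 0.1624]
orientation: [3.14, -0.001, 0.29]
wrist_force: [0.7, 0.1, -7.2]
opening: 0.0445
```

```bash
python3 g.py 0.615 0.088 0.16
```

```text
t 6.0 [0.6155 0.0863 0.1624] [ 3.1399e+00 -6.0000e-04  2.8970e-01] units [ 0.   -0.04  0.06] F [ 0.66  0.13 -7.24] op 0.0445
turn [ 0.02 -0.01 -0.03]
```

{"api": "arm_command", "payload": {"motion": [[[0,0,0],[0,0,0.05],40],[[0,0,0],[0,0,0.05],40]]}}

```text
t: 6.2
tcp_pos: [0.6155, 0.0863, 0.1592]
orientation: [3.14, -0.001, 0.29]
wrist_force: [-3.5, -0.2, -0.2]
opening: 0.0444
```

{"api": "arm_command", "payload": {"motion": [[[0,0,0],[0,0,0.03],40],[[0,0,0],[0,0,0.03],40]]}}

```text
t: 6.4
tcp_pos: [0.6159, 0.0863, 0.1586]
orientation: [3.139, -0.001, 0.29]
wrist_force: [-3.9, -0.5, -0.2]
opening: 0.0446
```

{"api": "arm_command", "payload": {"motion": [[[0,0,0],[0,0,0],50],[[0,0,0],[0,0,0],60],[[0,0,0],[0,0,0],68],[[0,0,0],[0,0,0],68],[[0,0,0],[0,0,0],68]]}}

```text
t: 6.9
tcp_pos: [0.6206, 0.0862, 0.1636]
orientation: [3.135, -0.014, 0.29]
wrist_force: [-0.7, -0.2, -0.0]
opening: 0.0678
```

```bash
python3 g.py 0.615 0.088 0.16;  python3 - <<'E'
from h import *
cv2.imwrite("pics/s3.png",cv2.resize(manip.get_image("scene")[90:260,280:480,::-1],None,fx=4,fy=3.5))
E
```

```text
t 6.9 [0.6206 0.0862 0.1636] [ 3.1351 -0.014   0.29  ] units [-0.12 -0.08  0.09] F [-0.71 -0.19 -0.03] op 0.0678
turn [ 0.06 -0.13 -0.03]
```

View pics/s3.png

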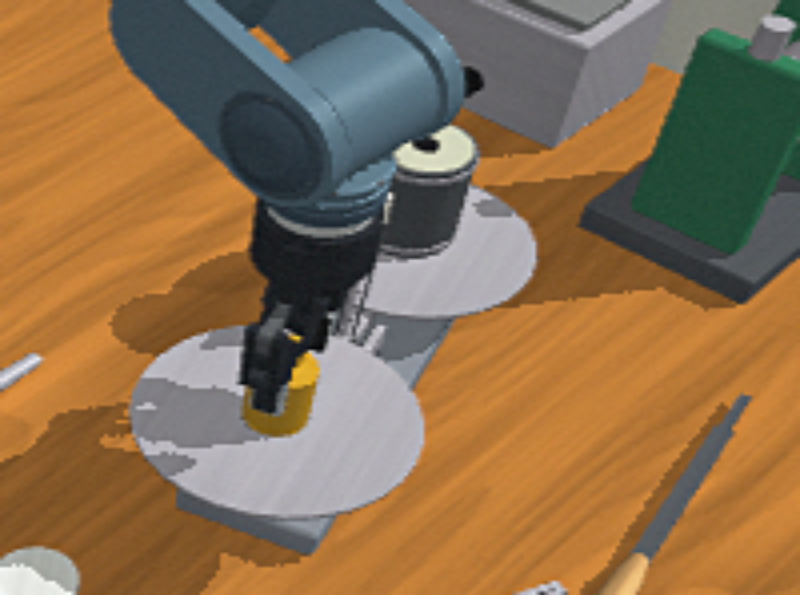

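Released: the large weight stands upright and the pan has sunk a little. I'll retreat straight up.

{"api": "arm_command", "payload": {"motion": [[[0,0,0],[0,-0.05,-0.3],68],[[0.05,-0.1,0],[0,0,-0.5],70],[[0,0,0],[0,0,-0.8],70],[[0,0,0],[0,0,-0.8],70],[[0,0,0],[0,0,-0.5],70],[[0,0,0],[0,0,0],70]]}}

```text
t: 7.55
tcp_pos: [0.6189, 0.0889, 0.2871]
orientation: [3.141, -0.004, 0.29]
wrist_force: [-0.3, -0.6, 0.5]
opening: 0.0703
```

```bash
python3 g.py 0.49 -0.2 0.26
```

```text
t 7.55 [0.6189 0.0889 0.2871] [ 3.1406 -0.0039  0.2902] units [-5.16  6.    0.66] F [-0.34 -0.58  0.45] op 0.0703
turn [ 0.01 -0.04 -0.03]
```

{"api": "arm_command", "payload": {"motion": [[[0,0,0],[-0.6,0.7,0],70],[[0,0,0],[-0.7,0.9,0],70],[[0,0,0],[-0.7,0.9,0],70],[[0,0,0],[-0.7,0.9,0],70],[[0,0,0],[-0.7,0.9,0],70],[[0,0,0],[-0.7,0.8,0],70],[[0,0,0],[-0.5,0.5,0],70],[[0,0,0],[0,0,0],70]]}}

```text
t: 8.35
tcp_pos: [0.5009, -0.1851, 0.281]
orientation: [-3.139, -0.001, 0.295]
wrist_force: [-0.2, 0.8, -0.6]
opening: 0.0699
```

```bash
python3 - <<'E'
from h import *
for n,(x0,y0,x1,y1) in(("scene",(305,125,425,245)),("top",(90,130,260,250))):
    im=manip.get_image(n)[:,:,::-1];cv2.imwrite(f"pics/{n}4.png",im);s=5 if n=="scene" else 4.5
    cv2.imwrite(f"pics/{n}4z.png",cv2.resize(im[y0:y1,x0:x1],None,fx=s,fy=s,interpolation=cv2.INTER_CUBIC))
E
python3 g.py 0.49 -0.2 0.2
```

```text
t 8.45 [ 0.5021 -0.1828  0.2811] [-3.1379e+00 -1.4000e-03  2.9780e-01] units [-0.42  0.33  2.02] F [0.51 0.04 1.03] op 0.0706
turn [-0.04 -0.01  0.05]
```

View pics/scene4z.png

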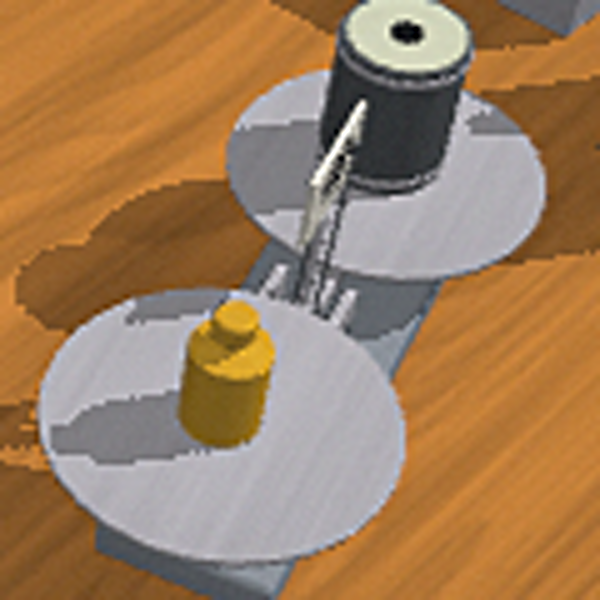

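View pics/top4z.png

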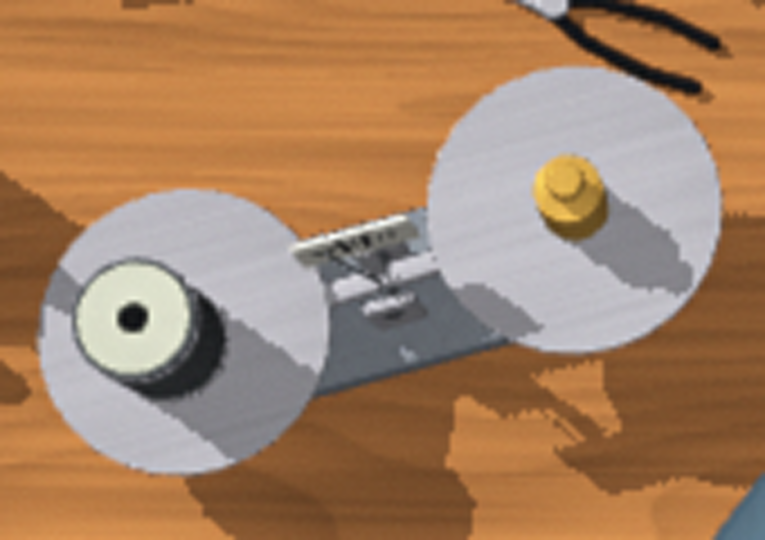

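Run:
```python
from h import *
a=cv2.cvtColor(cv2.imread("pics/scene0.png"),6).astype(np.float32);b=cv2.cvtColor(cv2.imread("pics/scene4.png"),6).astype(np.float32)
at=cv2.cvtColor(cv2.imread("pics/top0.png"),6).astype(np.float32);bt=cv2.cvtColor(cv2.imread("pics/top4.png"),6).astype(np.float32)
# flask shift by ECC in upper flask patch
def ecc(A,B,x0,y0,x1,y1):
    W=np.eye(2,3,dtype=np.float32);T=A[y0:y1,x0:x1]
    W[0,2]=x0;W[1,2]=y0
    cc,W=cv2.findTransformECC(T,B,W,cv2.MOTION_TRANSLATION,(3,200,1e-6));return W[0,2]-x0,W[1,2]-y0,cc
sh=ecc(a,b,372,128,397,148);print('flask top shift px',sh)
tt=ecc(at,bt,108,190,134,216);print('top view flask shift',tt)
Wc=np.array([.615,.088]);F=np.array([.533,.356]);u=(F-Wc)/np.linalg.norm(F-Wc);mid=(Wc+F)/2
def fl(th): # flask top point for tilt
    return np.r_[mid+u*.14*np.cos(th)+(np.array([.524,.365])-F), .105+.14*np.sin(th)+.095]
for th in np.arange(-.2,-.0,.02):
    print(round(th,2),(proj("scene",fl(th))-proj("scene",fl(-.2))).round(2),(proj("top",fl(th))-proj("top",fl(-.2))).round(2))
```

```text
flask top shift px (np.float32(0.36309814), np.float32(-2.0393906), 0.9866228581750346)
top view flask shift (np.float32(-0.7223358), np.float32(-0.5369415), 0.9927715115532183)
-0.2 [0. 0.] [0. 0.]
-0.18 [ 0.22 -0.82] [-0.43 -0.13]
-0.16 [ 0.44 -1.63] [-0.84 -0.26]
-0.14 [ 0.65 -2.43] [-1.24 -0.41]
-0.12 [ 0.86 -3.23] [-1.62 -0.55]
-0.1 [ 1.06 -4.03] [-1.98 -0.71]
-0.08 [ 1.26 -4.81] [-2.33 -0.87]
-0.06 [ 1.45 -5.6 ] [-2.66 -1.03]
-0.04 [ 1.63 -6.37] [-2.97 -1.21]
-0.02 [ 1.81 -7.14] [-3.26 -1.39]
```

Run:
```python
import cv2
a=cv2.imread("pics/top0.png")[170:210,145:195];b=cv2.imread("pics/top4.png")[170:210,145:195]
cv2.imwrite("pics/ptr.png",cv2.vconcat([cv2.resize(i,(375*2,300),interpolation=cv2.INTER_CUBIC) for i in(a,b)]))
```

```text
(no output)
```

View pics/ptr.png

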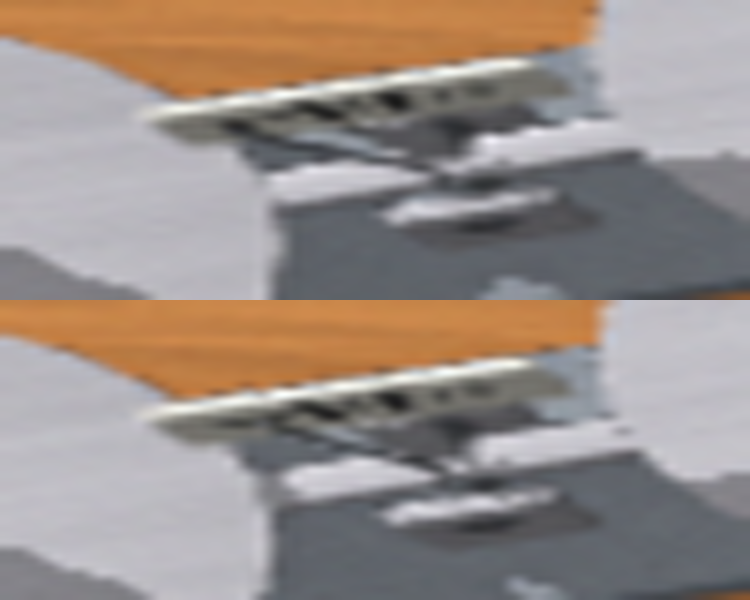

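Tilt after the large weight is about -0.15 to -0.16 (flask top rose 2.0 px; -0.13 would be 2.9 px). The pointer has moved from its stop but is still well to the flask side. That leaves about 360 g missing, so the medium weight is needed.

{"api": "arm_command", "payload": {"motion": [[[0,0,0],[-0.2,0.6,0.4],70],[[0,0,0],[-0.3,0.8,0.7],70],[[0,0,0],[-0.3,0.8,0.7],70],[[0,0,0],[-0.3,0.8,0.7],70],[[0,0,0],[-0.3,0.7,0.6],70],[[0,0,0],[0,0.3,0.4],70],[[0,0,0],[0,0,0],70],[[0,0,0],[0,0,0],70]]}}

```text
t: 9.25
tcp_pos: [0.5045, -0.3461, 0.1349]
orientation: [-3.136, -0.007, 0.315]
wrist_force: [0.7, 0.9, -0.1]
opening: 0.0696
```

```bash
python3 g.py 0.493 -0.347 0.1
```

```text
t 9.25 [ 0.5045 -0.3461  0.1349] [-3.1362 -0.0067  0.3152] units [-0.29 -0.06  0.87] F [ 0.73  0.94 -0.14] op 0.0696
turn [-0.05 -0.06  0.21]
```

{"api": "arm_command", "payload": {"motion": [[[-0.05,-0.06,0.2],[-0.3,-0.06,0.2],70],[[0,0,0],[0,0,0.3],70],[[0,0,0],[0,0,0],70],[[0,0,0],[0,0,0],70]]}}

```text
t: 9.65
tcp_pos: [0.4934, -0.3445, 0.1161]
orientation: [3.138, -0.002, 0.297]
wrist_force: [0.2, -0.5, 0.2]
opening: 0.0702
```

```bash
python3 g.py 0.493 -0.347 0.022
```

```text
t 9.65 [ 0.4934 -0.3445  0.1161] [ 3.1383e+00 -1.8000e-03  2.9720e-01] units [-0.03  0.05  2.35] F [ 0.16 -0.51  0.16] op 0.0702
turn [ 0.03 -0.02  0.04]
```

{"api": "arm_command", "payload": {"motion": [[[0,0,0],[-0.02,0.03,0.5],70],[[0,0,0],[0,0,0.6],70],[[0,0,0],[0,0,0.3],70],[[0,0,0],[0,0,0],70]]}}

```text
t: 10.05
tcp_pos: [0.4951, -0.3472, 0.0619]
orientation: [3.132, -0.005, 0.298]
wrist_force: [0.4, 0.7, -0.9]
opening: 0.0699
```

```bash
python3 g.py 0.493 -0.347 0.022
```

```text
t 10.05 [ 0.4951 -0.3472  0.0619] [ 3.1325 -0.0049  0.2981] units [-0.06 -0.03  1.  ] F [ 0.35  0.67 -0.85] op 0.0699
turn [ 0.09 -0.05  0.05]
```

{"api": "arm_command", "payload": {"motion": [[[0.08,-0.04,0.04],[-0.04,-0.03,0.4],70],[[0,0,0],[0,0,0.45],70],[[0,0,0],[0,0,0.1],70],[[0,0,0],[0,0,0],70]]}}

```text
t: 10.45
tcp_pos: [0.4948, -0.3481, 0.0244]
orientation: [3.138, -0.002, 0.293]
wrist_force: [0.7, 0.2, 0.6]
opening: 0.07
```

```bash
python3 g.py 0.493 -0.347 0.022
python3 - <<'E'
from h import *
cv2.imwrite("pics/s5.png",cv2.resize(manip.get_image("scene")[200:360,120:320,::-1],None,fx=4,fy=3.75))
E
```

```text
t 10.45 [ 0.4948 -0.3481  0.0244] [ 3.1378e+00 -2.4000e-03  2.9340e-01] units [-0.04 -0.04  0.06] F [0.7  0.19 0.58] op 0.07
turn [ 0.04 -0.02  0.  ]
```

View pics/s5.png

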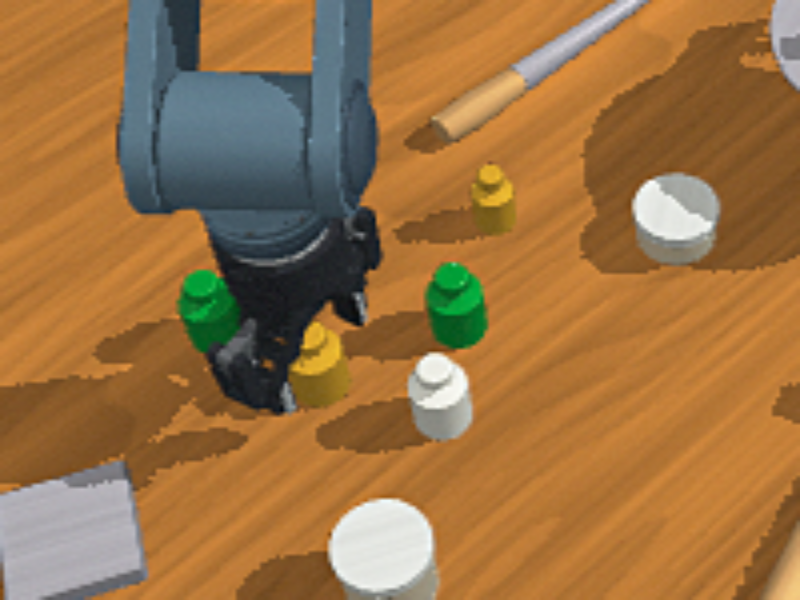

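The fingers straddle the brass medium weight (crop 318,365) and the green and white look-alikes are clear. I'll close the grip.

{"api": "arm_command", "payload": {"motion": [[[0.03,0,0],[-0.03,-0.02,0.05],70],[[0,0,0],[0,0,0],50],[[0,0,0],[0,0,0],32],[[0,0,0],[0,0,0],32],[[0,0,0],[0,0,0],32],[[0,0,0],[0,0,0],32]]}}

```text
t: 11.1
tcp_pos: [0.4946, -0.3488, 0.0251]
orientation: [3.137, -0.005, 0.293]
wrist_force: [-0.6, -0.8, 0.5]
opening: 0.036
```

```bash
python3 g.py 0.493 -0.347 0.24
```

```text
t 11.1 [ 0.4946 -0.3488  0.0251] [ 3.137  -0.0046  0.2935] units [-0.   -0.03 -5.37] F [-0.64 -0.82  0.47] op 0.036
turn [ 0.04 -0.04  0.  ]
```

{"api": "arm_command", "payload": {"motion": [[[0,0,0],[0,0,-0.3],32],[[0,0,0],[0,0,-0.6],32],[[0,0,0],[0,0,-0.9],32],[[0,0,0],[0,0,-0.9],32],[[0,0,0],[0,0,-0.9],32],[[0,0,0],[0,0,-0.9],32],[[0,0,0],[0,0,-0.9],32],[[0,0,0],[0,0,-0.6],32]]}}

```text
t: 11.9
tcp_pos: [0.4887, -0.3434, 0.2679]
orientation: [-3.128, 0.005, 0.294]
wrist_force: [-0.9, -0.2, -4.3]
opening: 0.0363
```

```bash
python3 g.py 0.669 0.104 0.25
```

```text
t 11.9 [ 0.4887 -0.3434  0.2679] [-3.1276  0.0051  0.2936] units [ 7.55 -9.39  0.54] F [-0.86 -0.21 -4.31] op 0.0363
turn [-0.13  0.05  0.  ]
```

{"api": "arm_command", "payload": {"motion": [[[-0.1,0.05,0],[0.5,-0.6,0],32],[[0,0,0],[0.7,-0.85,-0.05],32],[[0,0,0],[0.7,-0.85,-0.05],32],[[0,0,0],[0.7,-0.85,-0.05],32],[[0,0,0],[0.7,-0.85,-0.05],32],[[0,0,0],[0.7,-0.85,-0.05],32],[[0,0,0],[0.7,-0.85,-0.05],32],[[0,0,0],[0.7,-0.85,-0.05],32]]}}

```text
t: 12.7
tcp_pos: [0.6212, -0.0243, 0.2899]
orientation: [3.137, -0.002, 0.283]
wrist_force: [0.6, -0.4, -3.8]
opening: 0.0357
```

```bash
python3 g.py 0.669 0.104 0.25
```

```text
t 12.7 [ 0.6212 -0.0243  0.2899] [ 3.1366e+00 -2.1000e-03  2.8260e-01] units [ 2.04 -2.75  0.99] F [ 0.58 -0.42 -3.77] op 0.0357
turn [ 0.05 -0.02 -0.1 ]
```

{"api": "arm_command", "payload": {"motion": [[[0,0,-0.1],[0.6,-0.7,0.1],32],[[0,0,0],[0.6,-0.7,0.2],32],[[0,0,0],[0.5,-0.6,0.2],32],[[0,0,0],[0.15,-0.2,0.2],32],[[0,0,0],[0,0,0],32],[[0,0,0],[0,0,0],32]]}}

```text
t: 13.3
tcp_pos: [0.666, 0.0915, 0.2607]
orientation: [3.138, 0.002, 0.302]
wrist_force: [0.1, -0.2, -5.1]
opening: 0.036
```

```bash
python3 g.py 0.669 0.104 0.19
python3 - <<'E'
from h import *
# current large and pan in the last clean pictures
im=cv2.imread("pics/top4.png")
f=lambda x,y,o,s=5:((x+.5)/s-.5+o[0],(y+.5)/s-.5+o[1])
A=f(236,316,(305,125));B=f(567,180,(90,130),4.5);print('large knob',tri(A,B),plane("top",B,.205))
E
```

```text
t 13.3 [0.666  0.0915 0.2607] [3.138e+00 2.000e-03 3.016e-01] units [ 0.17 -0.28  1.77] F [ 0.08 -0.19 -5.09] op 0.036
turn [0.03 0.02 0.08]
large knob (array([0.61556577, 0.0865213 , 0.20281121]), np.float64(0.0008206618633616172)) [0.61471788 0.08599789 0.205     ]
```

{"api": "arm_command", "payload": {"motion": [[[0,0,0.05],[0.15,-0.27,0.1],32],[[0,0,0],[0.03,0,0.3],32],[[0,0,0],[0,0,0.3],32],[[0,0,0],[0,0,0],32]]}}

```text
t: 13.7
tcp_pos: [0.6694, 0.1011, 0.2313]
orientation: [3.137, 0.002, 0.291]
wrist_force: [0.1, 0.6, -4.4]
opening: 0.0358
```

```bash
python3 g.py 0.669 0.104 0.17
```

```text
t 13.7 [0.6694 0.1011 0.2313] [3.1372e+00 1.9000e-03 2.9140e-01] units [ 0.02 -0.08  1.53] F [ 0.13  0.62 -4.41] op 0.0358
turn [ 0.04  0.02 -0.02]
```

{"api": "arm_command", "payload": {"motion": [[[0.04,0,0],[0.02,-0.07,0.3],32],[[0,0,0],[0.0,0,0.4],32],[[0,0,0],[0,0,0.4],32],[[0,0,0],[0,0,0.1],32],[[0,0,0],[0,0,0],32]]}}

```text
t: 14.2
tcp_pos: [0.6684, 0.1031, 0.1773]
orientation: [-3.141, 0.005, 0.29]
wrist_force: [0.0, -0.1, -4.4]
opening: 0.0361
```

```bash
python3 g.py 0.669 0.104 0.155;python3 - <<'E'
from h import *
cv2.imwrite("pics/s6.png",cv2.resize(manip.get_image("scene")[90:260,280:480,::-1],None,fx=4,fy=3.5))
E
```

```text
t 14.2 [0.6684 0.1031 0.1773] [-3.1409  0.0047  0.29  ] units [ 0.02 -0.02  0.56] F [ 0.04 -0.15 -4.4 ] op 0.0361
turn [-0.01  0.04 -0.03]
```

View pics/s6.png

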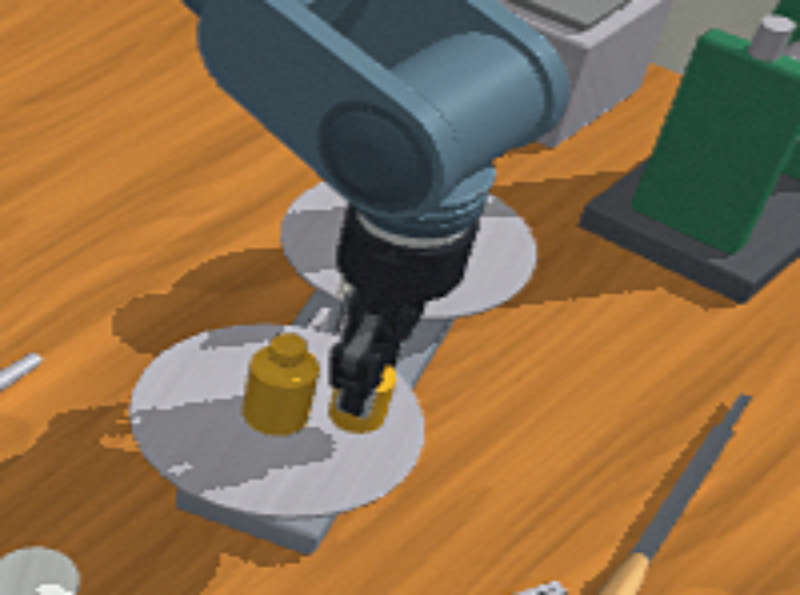

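The medium weight is upright over the pan (crop 360,410), clear of the large one (280,390). Lowering it gently.

{"api": "arm_command", "payload": {"motion": [[[0,0.03,0],[0.02,-0.02,0.25],32],[[0,0,0],[0.0,0,0.2],32],[[0,0,0],[0,0,0.1],32],[[0,0,0],[0,0,0.05],32]]}}

```text
t: 14.65
tcp_pos: [0.6701, 0.1042, 0.1535]
orientation: [3.141, -0.002, 0.29]
wrist_force: [-0.6, 0.6, -4.4]
opening: 0.0363
```

{"api": "arm_command", "payload": {"motion": [[[0,0,0],[0,0,0.1],32],[[0,0,0],[0,0,0.1],32]]}}

```text
t: 14.85
tcp_pos: [0.6707, 0.1043, 0.146]
orientation: [3.141, -0.004, 0.29]
wrist_force: [-1.6, -0.2, -2.1]
opening: 0.0362
```

{"api": "arm_command", "payload": {"motion": [[[0,0,0],[0,0,0.1],32],[[0,0,0],[0,0,0.1],32]]}}

```text
t: 15.05
tcp_pos: [0.671, 0.1043, 0.1383]
orientation: [3.141, -0.004, 0.29]
wrist_force: [-1.2, -0.1, -0.3]
opening: 0.036
```

{"api": "arm_command", "payload": {"motion": [[[0,0,0],[0,0,0.1],32],[[0,0,0],[0,0,0.05],32]]}}

```text
t: 15.25
tcp_pos: [0.671, 0.1043, 0.1321]
orientation: [3.14, -0.004, 0.29]
wrist_force: [-2.2, 0.3, -0.4]
opening: 0.0365
```

{"api": "arm_command", "payload": {"motion": [[[0,0,0],[0,0,0.04],32],[[0,0,0],[0,0,0],32]]}}

```text
t: 15.45
tcp_pos: [0.671, 0.1043, 0.1303]
orientation: [3.14, -0.004, 0.29]
wrist_force: [-2.1, 0.4, -0.8]
opening: 0.0355
```

```bash
python3 g.py 0.669 0.104 0.13
```

```text
t 15.45 [0.671  0.1043 0.1303] [ 3.1405 -0.0041  0.2902] units [-0.05 -0.01  0.01] F [-2.11  0.44 -0.76] op 0.0355
turn [ 0.01 -0.04 -0.03]
```

Supported (Fz is about 0, pan at about 0.105). Releasing gently.

{"api": "arm_command", "payload": {"motion": [[[0,0,0],[0,0,0],42],[[0,0,0],[0,0,0],50],[[0,0,0],[0,0,0],60],[[0,0,0],[0,0,0],66],[[0,0,0],[0,0,0],66]]}}

```text
t: 15.95
tcp_pos: [0.6735, 0.1042, 0.133]
orientation: [3.139, -0.011, 0.29]
wrist_force: [-0.1, -0.1, 0.6]
opening: 0.0658
```

```bash
python3 g.py 0.669 0.104 0.25;python3 - <<'E'
from h import *
cv2.imwrite("pics/s7.png",cv2.resize(manip.get_image("scene")[90:260,280:480,::-1],None,fx=4,fy=3.5))
E
```

```text
t 15.95 [0.6735 0.1042 0.133 ] [ 3.1386 -0.0105  0.2902] units [-0.08 -0.02 -2.93] F [-0.13 -0.13  0.63] op 0.0658
turn [ 0.03 -0.1  -0.03]
```

View pics/s7.png

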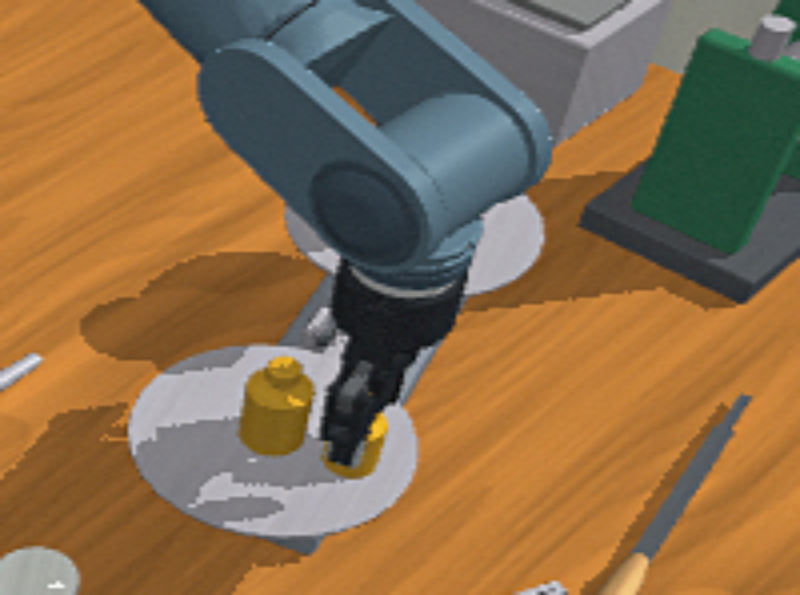

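Both weights stand upright. Retreating straight up, then away.

{"api": "arm_command", "payload": {"motion": [[[0,0,0],[0,-0.02,-0.3],66],[[0.03,-0.1,0],[0,0,-0.5],66],[[0,0,0],[0,0,-0.8],66],[[0,0,0],[0,0,-0.9],66],[[0,0,0],[0,0,-0.9],66],[[0,0,0],[0,0,-0.9],66],[[0,0,0],[0,0,-0.4],66]]}}

```text
t: 16.7
tcp_pos: [0.6712, 0.1053, 0.3295]
orientation: [-3.14, 0.004, 0.29]
wrist_force: [0.1, -0.1, 0.4]
opening: 0.0663
```

{"api": "arm_command", "payload": {"motion": [[[0,0,0],[-0.6,0.6,0],66],[[0,0,0],[-0.7,0.8,0],66],[[0,0,0],[-0.7,0.9,0],66],[[0,0,0],[-0.7,0.9,0],66],[[0,0,0],[-0.7,0.9,0],66],[[0,0,0],[-0.7,0.9,0],66],[[0,0,0],[-0.5,0.6,0],66],[[0,0,0],[0,0,0],66]]}}

```text
t: 17.5
tcp_pos: [0.5575, -0.1698, 0.345]
orientation: [3.132, -0.015, 0.295]
wrist_force: [-0.7, 0.3, 1.1]
opening: 0.066
```

{"api": "arm_command", "payload": {"motion": [[[0,0,0],[0,0,0],66],[[0,0,0],[0,0,0],66],[[0,0,0],[0,0,0],66],[[0,0,0],[0,0,0],66],[[0,0,0],[0,0,0],66]]}}

```text
t: 18.0
tcp_pos: [0.5587, -0.1667, 0.3471]
orientation: [3.131, -0.017, 0.299]
wrist_force: [-0.7, -0.3, 0.1]
opening: 0.0658
```

```bash
python3 - <<'E'
from h import *
for n,(x0,y0,x1,y1) in(("scene",(305,125,425,245)),("top",(90,130,260,250))):
    im=manip.get_image(n)[:,:,::-1];cv2.imwrite(f"pics/{n}8.png",im);s=5 if n=="scene" else 4.5
    cv2.imwrite(f"pics/{n}8z.png",cv2.resize(im[y0:y1,x0:x1],None,fx=s,fy=s,interpolation=cv2.INTER_CUBIC))
b=cv2.imread("pics/top8.png")[170:210,145:195];cv2.imwrite("pics/ptr8.png",cv2.resize(b,(750,600),interpolation=cv2.INTER_CUBIC))
a=cv2.cvtColor(cv2.imread("pics/scene0.png"),6).astype(np.float32);b=cv2.cvtColor(cv2.imread("pics/scene8.png"),6).astype(np.float32)
x0,y0,x1,y1=372,128,397,148;W=np.float32([[1,0,x0+2],[0,1,y0-7]])
cc,W=cv2.findTransformECC(a[y0:y1,x0:x1],b,W,cv2.MOTION_TRANSLATION,(3,300,1e-6));print(W[0,2]-x0,W[1,2]-y0,cc)
E
python3 g.py .5 -.2 .25
```

```text
1.819519 -8.53157 0.9792153629576347
t 18.1 [ 0.5586 -0.1669  0.347 ] [ 3.1314 -0.0172  0.2985] units [-1.68  0.33  2.4 ] F [ 0.21 -0.54  0.1 ] op 0.0659
turn [ 0.1  -0.16  0.05]
```

View pics/scene8.png

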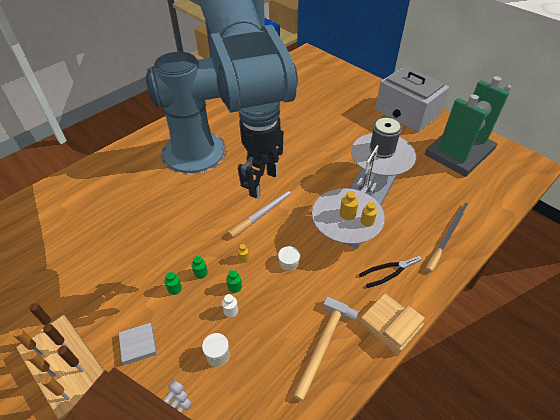

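View pics/top8z.png

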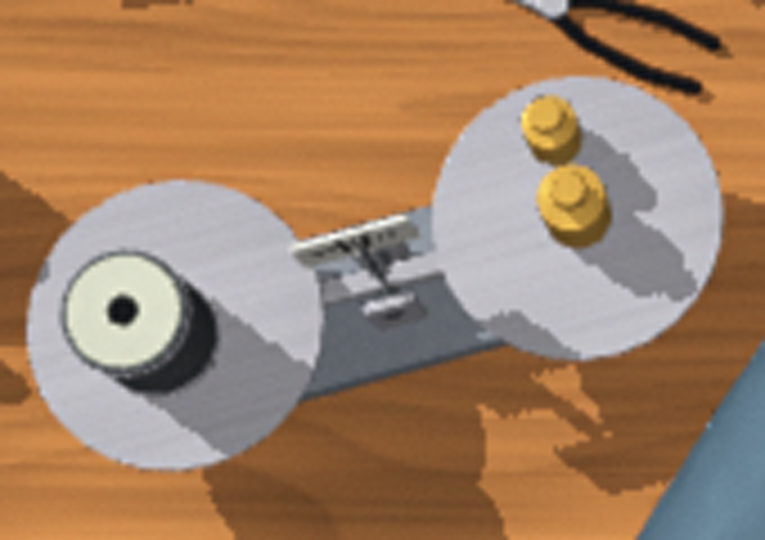

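View pics/ptr8.png

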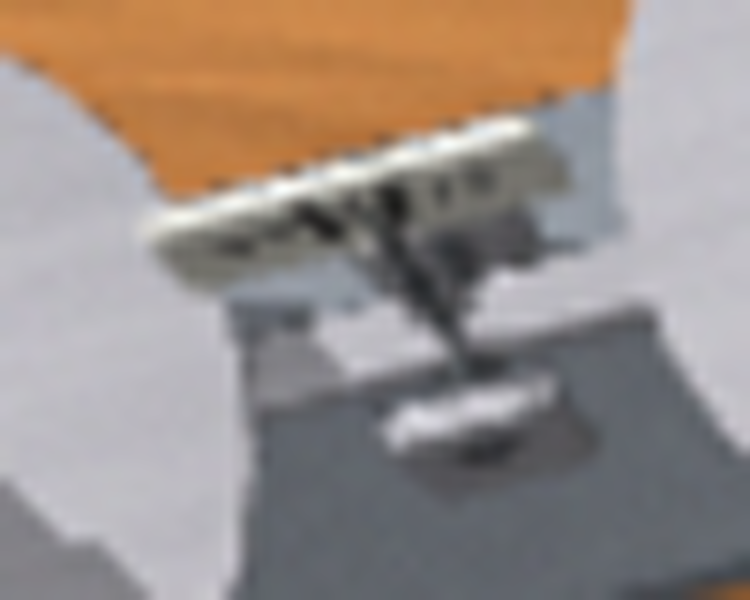

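The flask top shifted -8.5 px, which puts the tilt at about +0.015 rad, and the pointer is between the thick marks (crop about 360,200). The small weight stands at (243,252), and the jars, block and mandrel are where they were. One check that the beam is at rest, then I'll hand in.

Run:
```python
from h import *
a=cv2.imread("pics/scene0.png")
b=manip.get_image("scene")[:,:,::-1].copy();c=cv2.imread("pics/scene8.png")
print('balance region max diff to 0.1 s ago',cv2.absdiff(b,c)[125:250,305:425].max())
print('bystander mean diff',cv2.absdiff(a,b)[325:370,110:240].mean(), cv2.absdiff(a,b)[245:275,275:300].mean())
print(manip.sense()['t'],abs(manip.sense()['dq']).max());manip.hand_in()
```

```text
balance region max diff to 0.1 s ago 15
bystander mean diff 3.205868945868946 20.195555555555554
18.15 0.005864077057026778
the job is handed in; nothing more can be done
```

I set the 800 g and then the 400 g weight upright on the empty pan, released each only once the wrist force showed the pan carrying it, and handed in at about 18.2 s of the 64 s.

- **Choice of weight:** With only the large weight on, the beam tilt read about -0.15 to -0.16 rad, so about 360 g was still missing. That made the medium weight the right one, and the small one stays upright on the bench.
- **Final level:** The beam reads about +0.015 rad, against the ±0.062 limit. The pointer is between the thick marks. Two scene pictures taken within about 0.1 s of each other showed only noise-level change around the balance.
- **Weights and flask:** Both weights stand upright on the weight pan. The flask stayed on its pan, and the arm is clear of everything.
- **Bystanders:** By eye, the jars, block, mandrel and look-alikes are where they were.
- **Checks that disagreed:**
  - The before/after difference around the low jar was larger (mean 20 grey levels) than around the tall jar and block (3). I put this down to the changed pan shadow on it, but did not measure its position again.
  - The two-view pan height came out 9 mm below the stated start height. I found the real height by touch when lowering the large weight, about 131–132 mm, close to the stated 133 mm.

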